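# Rock the tube block out of the shaker's jaws

## Robot

A 7-joint arm with a two-finger parallel gripper is mounted at the origin on the work surface. World frame = base frame: x ahead of the robot, y to its left, z up, the work surface at z = 0. Lengths are in m, angles in rad, forces in N, time in s.
With the tool pointing down it reaches from about 0.4 to 0.875 m from the base axis. Payload 19.3 kg.
Tool frame: the origin (TCP) lies midway between the tips of the shut fingers; the grasp point (between the pads) lies bot.grip_point_offset behind it (bot.grip_point_offset is the distance from the TCP to the grasp point, in m); z points along the fingers, y is the direction in which the jaws open and shut (so a half turn about z gives the same grasp; the last joint's range is limited). The gripper opens to 85 mm and grips with 20 to 120 N. Pads are 22 mm wide; open, the fingers measure 114 mm over their backs; the gripper's body (76 mm by 85 mm) begins 54 mm behind the grasp point. The pads swing forward as they close: fully open they stand 13 mm farther back than shut.
Start: joints at [1.175, 0.521, -0.036, 1.599, 0.021, 1.021, -0.113], TCP at [0.2, -0.592, 0.231] pointing down, gripper open.
Joint ranges: [-2.91, 2.91], [-0.3, 2.13], [-1.5, 1.42], [0.17, 2.43], [-1.26, 4.41], [0.16, 1.93], [-2.52, 2.52]. Speed limits (rad/s): [1.89, 1.89, 2.39, 2.39, 3.01, 3.01, 3.01].

## Interface

Orientations are given as [roll, pitch, yaw] about the fixed x, y, z axes, in that order (R = Rz(yaw) Ry(pitch) Rx(roll)).
In Python, from workcell import bot gives the robot as it stands.
- The arm moves only by the tool servo_tool, never from a script. Its argument "rows" is a list that holds one entry, the list of rows, each a list of 6 numbers: the shift along the tool's x, y, z in cm, then the turn, a rotation vector about the tool's x, y, z in degrees. A call has 1 to 5 rows; each row shifts and turns the commanded pose from where the row before left it, along the tool's axes as they then stand; what a row does not reach is not made up. A row lasts 1/8 s, in which the tool goes at most 62.5 mm and 10.7 degrees, less where a joint would pass 70% of its speed; a pose out of reach is approached as far as the arm can. A call is refused whole if a number of a shift passes 6.25 or a number of a turn 10.7, either way. A call with a gripper value outside its range is refused whole. "grip" is the opening, from -1 (shut) to 1 (fully open), so that 0 is half open, set as the call begins (left out, the last holds). The fingers move at their own pace and stop on an object; "squeeze" is the grip in N (left out, the last holds). Time passes only in rows, so rows that do not move let the fingers close. It gives the time, the measured TCP pose, the force and the opening at its end, in the units of the state.
- bot.observe(): the state, without advancing time (a new reading comes with each control period).
- bot.grab_frame(name): name is "scene" or "top" or "wrist"; returns a dict with "image" (400x640x3 uint8, red, green, blue), "K" (3x3 intrinsics, pixels), "R" (3x3) and "t" (3): a world point X has camera coordinates R X + t; the wrist camera has in their place "mount" (4x4, takes a point from camera to tool coordinates, whose origin is the TCP and whose axes are the flange's). Camera axes: x right, y down, z forward; pixel columns grow to the right and rows downward; lengths in m; the calibration is good to about 2 mm. A picture is of the moment at which its call begins: read the wrist's pose just before it. There is no depth.
- bot.job_done(): hands the job in, once; it reports no verdict.
The state is a dict: "clock": time; "qpos": joint angles; "qd": joint speeds; "joint_efforts": joint torques, N m; "position": TCP position; "tool_rot": TCP orientation; "force": force on the tool from outside, world axes, zero at the start; "moment": the same for the moment, N m; "grip_width": finger opening in m.
Only numpy, scipy, OpenCV 4.12 (cv2) and the standard library are available. Lean on these libraries where they do the work, as an engineer would, in place of code of your own. Each camera call takes 0.05 s, during which the arm holds its last target.

## Task

First take the capped tube out of the metal tube block on the shaker and drop it into the open plastic tub. Then grip the block by its handle bar and rock it side to side, gently and without wrenching, so that the block itself (not your fingers) pushes both stiff jaws back until it frees; lift it out upright. Finish still holding it there, upright over the shaker and just clear, its underside one to three centimetres above the jaws, touching nothing else, with the bottle, beaker and jar left alone.

Things in the scene. Friction and masses are not known exactly. Their poses are not given: they have to be found in the camera images.
- shaker: Fixed bench shaker, cream housing under a dark steel platform 220 (x) x 200 (y) mm, its top (the deck) 78 mm above the bench. Origin: centre of the underside, on the bench; z up. Along its x a slot in the deck, 116 x 17 mm, 12 mm deep, takes the block's foot. A dark metal jaw stands on the deck at its +y and -y side of the block; 92 mm from the middle are low 14 mm stops.
- jaw_left (a joint): Slide of the jaw on the shaker's +y side, m: 0 to 0.010, growing as it is pushed outward; starts at 0 to 0.0012. Stiff: needs about 11 N, stays where it is left (no spring). Past 0.006 it no longer holds a centred block; 0.007 to 0.009 is good, 0.010 is a hard stop. Upright plate 36 mm long (x), 10 mm thick; at 0 its inner face is 18.2 mm from the shaker's middle plane.
- jaw_right (a joint): The same for the mirrored jaw on the shaker's -y side: grows as it is pushed outward (-y of the shaker).
- jaw_left_lip (a point): Top inner edge of the left jaw's lip, middle of its length, 63 mm above the deck (the jaw's top); moves with the jaw. The lip is 7 mm thick and reaches 6 mm inward over the block's top edge, with 4 mm of air between lip and block.
- jaw_right_lip (a point): The same point on the right jaw.
- block: Loose aluminium tube block, 0.35 to 0.6 kg, axes along the shaker's. Origin: centre of its foot's underside (starts 12 mm below the deck, on the shaker's axis). Foot: tongue 96 (x) x 12 (y) mm, 16 tall; on it the body 96 x 36 x 48 mm, flat top 64 mm above the origin, two 19 mm holes, 44 deep, at x = +32 and -32 mm. A handle bar 12 (x) x 18 (y) x 50 mm stands on the middle of the top.
- block_handle (a point): Grasp point on the handle bar's axis, 99 mm above the block's origin, 15 mm below the bar's top: pinch across x there, fingertips above the lips. Leaning the block about its foot (turning about its x) pushes that side's jaw out 5 to 6 mm per 0.1 rad; 0.13 to 0.15 rad to each side frees it, then it comes straight up. Before that it catches under the lips.
- tube: Pale capped tube, 115 mm long, 25 g, standing in the block's hole at x = +32 mm, its foot 20 mm above the block's underside. Body 17 mm across with a conical foot; grey cap 22 mm across, 17 mm tall, at the top. Origin at the tip of the foot, z towards the cap. Raised 45 mm it leaves the hole, raised 100 mm it also passes over the handle bar.
- tube_cap (a point): Centre of the tube's cap, 106.5 mm from the tube's foot: the place to grip (across the shaker's y).
- tube_middle (a point): Middle of the tube, on its axis.
- tub: Loose open plastic tub on the bench, left or right of the shaker, 170 (x) x 130 (y) x 65 mm tall, walls and floor 4 mm. Origin: centre of the underside.
- bottle: Bystander: brown bottle, 68 mm across, 150 mm tall, on the other side of the shaker from the tub. Origin: centre of the underside.
- beaker: Bystander: glass beaker, 72 mm across, 90 mm tall, far left on the bench. Origin: centre of the underside.
- jar: Bystander: white jar, 60 mm across, 70 mm tall, far right on the bench. Origin: centre of the underside.
Not all that is in view belongs to the job. What is meant by the tub is not turquoise, and is the larger of those in its own colour.

How it is judged:
By the outcome, as a careful person would: the job done as asked, in the order asked, and still so for the second after the job is handed in, while the arm keeps its last pose, push and grip.
It also fails if it takes over 72 s, if anything falls off the work surface, if the arm or the gripper's body presses on something with over 40 N, if the wrist force passes 120 N, or if a joint passes its speed limit or range.

## Working session

There is one attempt and no reset: what is moved stays moved. The work goes in short steps, Python scripts to look and compute and a tool call to move; the robot and the scene stay as the last step left them, time stands still between calls to the robot, and variables do not carry over. Pictures are saved under pics/ and viewed, and the job is handed in when it is done.

Besides the shell and the picture viewer there is one more tool, called after ">>>" as a command line: name --argument value ..., lists and objects as JSON in quotes. servo_tool: Moves the arm, as the interface text tells. Its arguments: {"type":"object","properties":{"rows":{"type":"array"},"grip":{"type":"number"},"squeeze":{"type":"number"}},"required":["rows"]}

```bash
ls; mkdir -p pics; python3 - <<'E'
from workcell import bot
import cv2,json
s=bot.observe()
print({k:(v if not hasattr(v,'round') else v) for k,v in s.items()}, bot.grip_point_offset)
for n in ['scene','top','wrist']:
    f=bot.grab_frame(n); cv2.imwrite(f'pics/{n}0.png',f['image'][:,:,::-1]); print(n,f['K'],f.get('R'),f.get('t'),f.get('mount'))
E
```

```text
pics
{'clock': 0.0, 'qpos': array([ 1.17481988,  0.52202497, -0.03634373,  1.59993631,  0.02120709,
        1.02109698, -0.11281643]), 'qd': array([-1.50905487e-04,  1.99695586e-03,  5.77865516e-05,  5.02849404e-04,
        2.21271737e-03, -4.05963081e-04,  3.55994132e-04]), 'joint_efforts': array([-4.68050985e-04, -9.27132940e+01,  1.97950713e+00, -3.69936454e+01,
        1.77250343e-02,  8.30088858e-03, -9.67996516e-05]), 'position': array([ 0.19990639, -0.59184907,  0.23074439]), 'tool_rot': array([-3.14051473e+00,  7.30603259e-05,  3.25766657e-01]), 'force': array([-0.57412333,  0.41538519, -0.36155381]), 'moment': array([-0.03361888,  0.01997872, -0.01012432]), 'grip_width': 0.08494150195293287} 0.0187
scene [[477.03225713   0.         316.75945246]
 [  0.         477.03225713 196.86336201]
 [  0.           0.           1.        ]] [[-0.45200155  0.89201587  0.00151308]
 [ 0.72937388  0.37056318 -0.57506232]
 [-0.5135254  -0.25882546 -0.81810821]] [ 0.30185666 -0.26137107  1.61796192] None
top [[410.42127716   0.         320.60117382]
 [  0.         410.42127716 196.8882155 ]
 [  0.           0.           1.        ]] [[ 1.95994086e-02 -9.99801052e-01  3.70406372e-03]
 [-9.87316508e-01 -1.99382037e-02 -1.57507402e-01]
 [ 1.57549919e-01 -5.70031336e-04 -9.87510860e-01]] [-0.11689048  0.52169024  1.1993488 ] None
wrist [[332.20336788   0.         314.46056462]
 [  0.         332.20336788 193.68408919]
 [  0.           0.           1.        ]] None None [[-8.14229798e-04 -9.60320847e-01 -2.78896412e-01  7.19317651e-02]
 [ 9.99999609e-01 -8.78216124e-04  1.04482421e-04 -2.34358495e-05]
 [-3.45267973e-04 -2.78896217e-01  9.60321186e-01 -1.43210047e-01]
 [ 0.00000000e+00  0.00000000e+00  0.00000000e+00  1.00000000e+00]]
```

View pics/scene0.png

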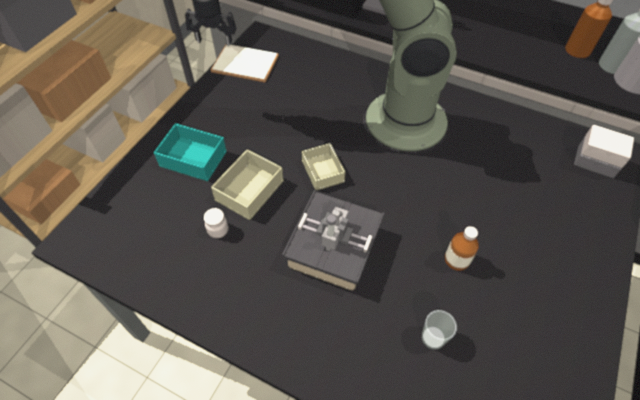

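View pics/top0.png

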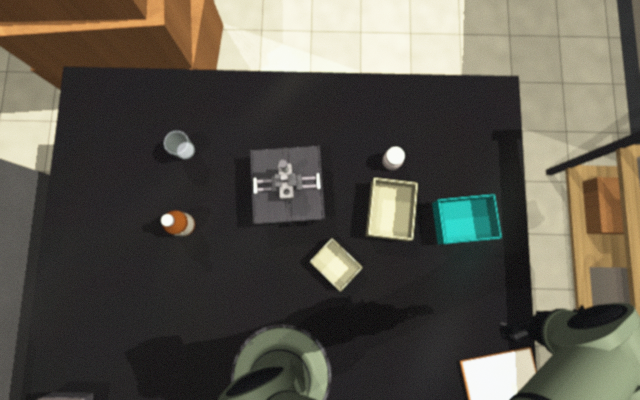

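View pics/wrist0.png

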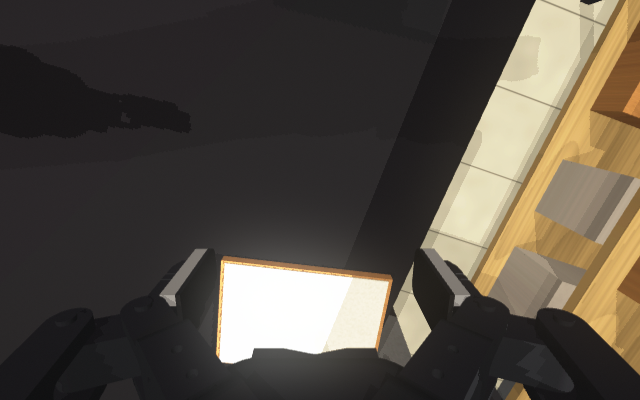

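```bash
cat > h.py <<'E'
import numpy as np,cv2
def cast(f,u,v,z):
    K,R,t=f['K'],f['R'],f['t']
    d=R.T@np.linalg.solve(K,[u,v,1.]); c=-R.T@t
    return c+d*(z-c[2])/d[2]
def tri(fs,uvs):
    A=np.zeros((3,3));b=np.zeros(3)
    for f,(u,v) in zip(fs,uvs):
        d=f['R'].T@np.linalg.solve(f['K'],[u,v,1.]);d/=np.linalg.norm(d);c=-f['R'].T@f['t']
        P=np.eye(3)-np.outer(d,d);A+=P;b+=P@c
    return np.linalg.solve(A,b)
def proj(f,X):
    p=f['K']@(f['R']@np.asarray(X,float)+f['t']);return p[:2]/p[2]
def wristf(bot):
    from scipy.spatial.transform import Rotation as Ro
    s=bot.observe();f=bot.grab_frame('wrist')
    T=np.eye(4);T[:3,:3]=Ro.from_euler('xyz',s['tool_rot']).as_matrix();T[:3,3]=s['position']
    Ti=np.linalg.inv(T@f['mount']);f['R']=Ti[:3,:3];f['t']=Ti[:3,3];return f,s
E
python3 - <<'E'
from workcell import bot
import cv2,pickle,numpy as np
T=bot.grab_frame('top');S=bot.grab_frame('scene');pickle.dump((T,S),open('f0.pkl','wb'))
a=cv2.resize(T['image'][135:235,235:435],None,fx=4,fy=4,interpolation=2)
cv2.imwrite('pics/topz.png',a[:,:,::-1])
b=cv2.resize(S['image'][185:295,275:395],None,fx=5,fy=5,interpolation=2)
cv2.imwrite('pics/scz.png',b[:,:,::-1])
E
```

```text
(no output)
```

View pics/topz.png

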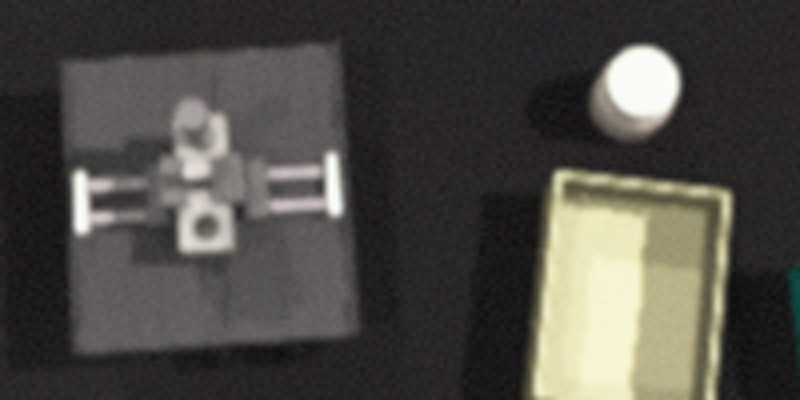

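View pics/scz.png

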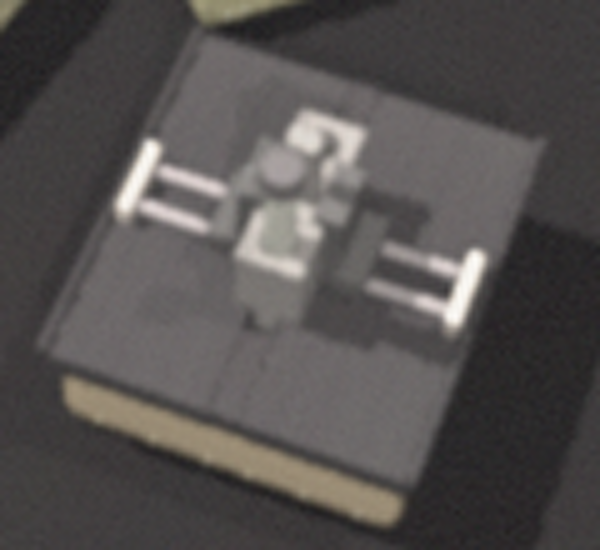

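```bash
python3 - <<'E'
import pickle;from h import *
T,S=pickle.load(open('f0.pkl','rb'))
hsv=cv2.cvtColor(T['image'],cv2.COLOR_RGB2HSV)
q=[(62,60),(338,43),(357,332),(75,353)]
P=np.array([cast(T,235+(u-1.5)/4,135+(v-1.5)/4,.078) for u,v in q]);print(P,P.mean(0))
print('edges',[np.linalg.norm(P[i]-P[i-3]) for i in range(4)])
xv=(P[0]+P[1]-P[2]-P[3]);print('yaw',np.arctan2(xv[1],xv[0]))
yv=(P[0]+P[3]-P[1]-P[2]);print('yaw2',np.arctan2(-yv[0],yv[1]))
q=[(205,35),(545,142),(410,485),(42,348)]
P=np.array([cast(S,275+(u-2)/5,185+(v-2)/5,.078) for u,v in q]);print('scene',P,P.mean(0))
cap=tri([T,S],[(235+190/4,135+103/4),(275+281/5,185+168/5)]);print('cap top?',cap)
m=cv2.inRange(hsv,(18,25,90),(35,160,255));m[:140]=0;m[310:]=0;m[:, :300]=0;m[:,430:]=0
n,l,st,c=cv2.connectedComponentsWithStats(m)
for i in range(1,n):
    if st[i,4]>300:
        r=cv2.minAreaRect(np.argwhere(l==i)[:,::-1].astype(np.float32));print(st[i],r)
        Q=np.array([cast(T,u,v,.065) for u,v in cv2.boxPoints(r)]);print(Q,Q.mean(0),np.linalg.norm(Q[0]-Q[1]),np.linalg.norm(Q[2]-Q[1]))
E
```

```text
[[ 0.65675873  0.10677079  0.078     ]
 [ 0.67413261 -0.09898975  0.078     ]
 [ 0.45719123 -0.11719178  0.078     ]
 [ 0.43779376  0.08712023  0.078     ]] [ 0.55646908 -0.00557263  0.078     ]
edges [np.float64(0.20649273919291197), np.float64(0.21770363882911337), np.float64(0.20523074609527153), np.float64(0.21984494794057333)]
yaw 0.08661923991612681
yaw2 0.0894311718137148
scene [[ 0.4559286  -0.11117803  0.078     ]
 [ 0.43591013  0.08774859  0.078     ]
 [ 0.65612413  0.10535206  0.078     ]
 [ 0.67193362 -0.09594491  0.078     ]] [ 0.55497412 -0.00350557  0.078     ]
cap top? [ 0.59230646 -0.00167158  0.2050099 ]
[ 367  177   51   64 2753] ((392.4294128417969, 208.492431640625), (47.194175720214844, 59.76508712768555), 6.115502834320068)
[[ 0.40801456 -0.24075875  0.065     ]
 [ 0.58573544 -0.25940668  0.065     ]
 [ 0.57326225 -0.39958357  0.065     ]
 [ 0.39609226 -0.37776994  0.065     ]] [ 0.49077612 -0.31937974  0.065     ] 0.178696548497696 0.14073073249577342
[ 310  238   53   53 1489] ((336.0000305175781, 264.0000305175781), (43.84061813354492, 33.94112777709961), 45.0)
[[ 0.33309408 -0.07511777  0.065     ]
 [ 0.40372752 -0.14352227  0.065     ]
 [ 0.31624008 -0.23437143  0.065     ]
 [ 0.24721394 -0.16590657  0.065     ]] [ 0.32506891 -0.15472951  0.065     ] 0.09832730449106956 0.1261254177277285
```

>>> servo_tool --rows '[[[0, 0, -4, 0, 0, 7], [0, 0, -4, 0, 0, 6.6], [3, -3.9, 0, 0, 0, 0], [3.2, -4, 0, 0, 0, 0], [3.2, -4, 0, 0, 0, 0]]]'

```text
clock: 0.88
position: [0.2838, -0.4638, 0.3113]
tool_rot: [3.142, -0.0, 0.088]
force: [0.4, -0.7, 0.5]
grip_width: 0.0855
```

>>> servo_tool --rows '[[[3.2, -4, 0, 0, 0, 0], [3.2, -4, 0, 0, 0, 0], [3.2, -4, 0, 0, 0, 0], [3.2, -4, 0, 0, 0, 0], [3.2, -4, 0, 0, 0, 0]]]'

```text
clock: 1.5
position: [0.4256, -0.2505, 0.3115]
tool_rot: [3.141, -0.0, 0.088]
force: [0.9, -0.8, -0.7]
grip_width: 0.0851
```

>>> servo_tool --rows '[[[3.2, -4, 0, 0, 0, 0], [3.2, -4, 0, 0, 0, 0], [3, -4, 0, 0, 0, 0], [3, -4, 0, 0, 0, 0], [0, 0, 0, 0, 0, 0]]]'

```text
clock: 2.12
position: [0.5355, -0.0779, 0.311]
tool_rot: [-3.14, -0.0, 0.094]
force: [-0.7, -0.4, -0.6]
grip_width: 0.0854
```

>>> servo_tool --rows '[[[2.9, -3.6, 0, 0, 0, 0.2], [2.9, -3.6, 0.5, 0, 0, 0], [0, 0, 0, 0, 0, 0], [0, 0, 0, 0, 0, 0]]]'

```text
clock: 2.62
position: [0.5855, -0.0058, 0.3061]
tool_rot: [3.141, 0.001, 0.084]
force: [-0.9, 0.0, -0.3]
grip_width: 0.0855
```

```bash
python3 - <<'E'
from workcell import bot
from h import *
import pickle
f,s=wristf(bot);print(s['position'],s['tool_rot'],s['clock'])
pickle.dump(f,open('w1.pkl','wb'));cv2.imwrite('pics/w1.png',f['image'][:,:,::-1])
for X in [(.5876,-.0017,.201),(.5557,-.0045,.18)]: print(proj(f,X))
E
```

```text
[ 0.58550303 -0.0057876   0.30612289] [3.14109599e+00 6.03521385e-04 8.42608232e-02] 2.625
[309.70145982 190.34568957]
[310.32003274 219.48771318]
```

View pics/w1.png

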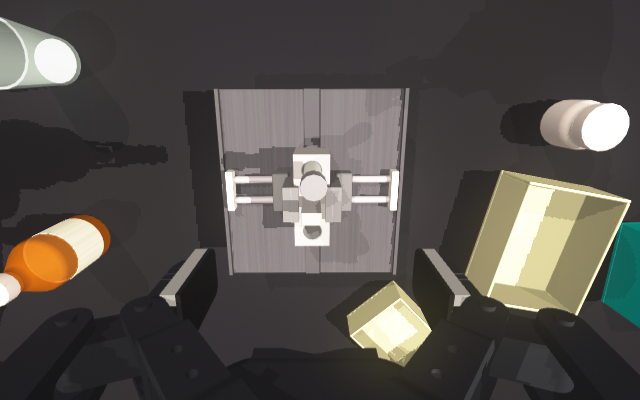

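```bash
python3 - <<'E'
from h import *
import pickle
f=pickle.load(open('w1.pkl','rb'))
a=cv2.resize(f['image'][135:260,215:410],None,fx=4,fy=4,interpolation=2)
cv2.imwrite('pics/w1z.png',a[:,:,::-1])
P=np.array([cast(f,u,v,.078) for u,v in [(215,89),(408,89),(397,273),(231,273)]]);print(P,P.mean(0))
print('cap',cast(f,313.5,187,.201))
E
```

```text
[[ 0.65656123  0.10667723  0.078     ]
 [ 0.67371612 -0.0983894   0.078     ]
 [ 0.45514833 -0.12019968  0.078     ]
 [ 0.43791992  0.08673946  0.078     ]] [ 0.5558364 -0.0062931  0.078    ]
cap [ 0.59052468 -0.00441601  0.201     ]
```

View pics/w1z.png

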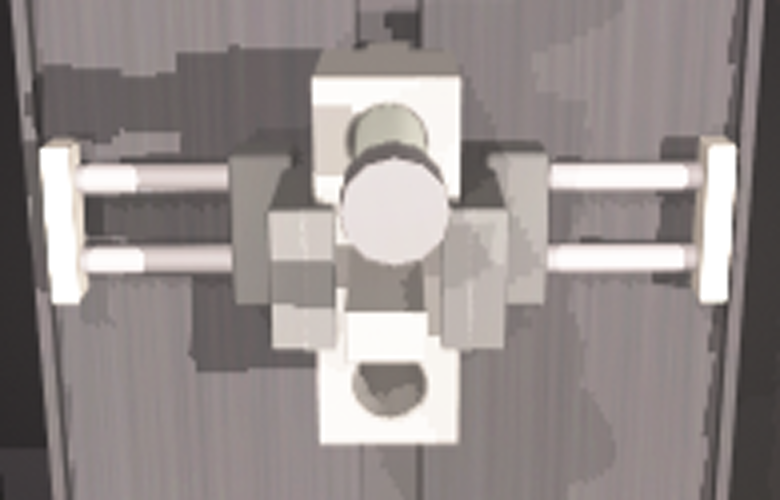

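>>> servo_tool --rows '[[[0.4, -0.2, 3.3, 0, 0, 0], [0, 0, 3.3, 0, 0, 0], [0, 0, 3.3, 0, 0, 0], [0, 0, 3.3, 0, 0, 0], [0, 0, 0, 0, 0, 0]]]' --grip 0.2 --squeeze 30

```text
clock: 3.3
position: [0.5883, -0.0038, 0.1729]
tool_rot: [3.141, 0.003, 0.084]
force: [-0.2, -0.5, -0.3]
grip_width: 0.0512
```

>>> servo_tool --rows '[[[0, 0, 0, 0, 0, 0], [0, 0, 0, 0, 0, 0], [0, 0, 0, 0, 0, 0], [0, 0, 0, 0, 0, 0], [0, 0, 0, 0, 0, 0]]]' --grip -1

```text
clock: 3.92
position: [0.5903, -0.0026, 0.1753]
tool_rot: [3.141, -0.002, 0.085]
force: [0.4, -0.7, 7.7]
grip_width: 0.0206
```

>>> servo_tool --rows '[[[0, 0, 0, 0, 0, 0], [0, 0, -1, 0, 0, 0], [0, 0, -2, 0, 0, 0], [0, 0, -2, 0, 0, 0], [0, 0, 0, 0, 0, 0]]]'

```text
clock: 4.55
position: [0.5903, -0.0025, 0.2262]
tool_rot: [3.141, -0.003, 0.085]
force: [-0.5, -0.2, -1.4]
grip_width: 0.0211
```

```bash
python3 - <<'E'
from workcell import bot
from h import *
f,s=wristf(bot);print(s['position'],s['tool_rot'],s['force'],s['grip_width'])
S=bot.grab_frame('scene')
a=cv2.resize(S['image'][150:290,255:415],None,fx=3,fy=3,interpolation=2)
b=np.zeros((420,672,3),np.uint8);b[:,:672]=cv2.resize(f['image'],(672,420))
cv2.imwrite('pics/w2.png',b[:,:,::-1]);cv2.imwrite('pics/s2.png',a[:,:,::-1])
E
```

```text
[ 0.59030723 -0.00246247  0.2261561 ] [ 3.14149696e+00 -2.69319701e-03  8.47889572e-02] [-0.4797093  -0.23314743 -1.35609986] 0.021067877227477744
```

View pics/w2.png

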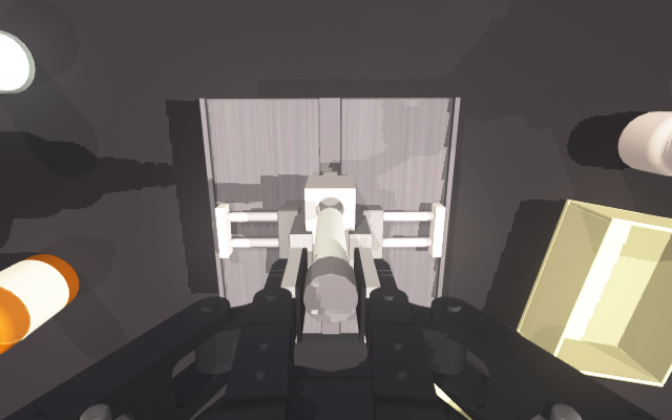

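View pics/s2.png

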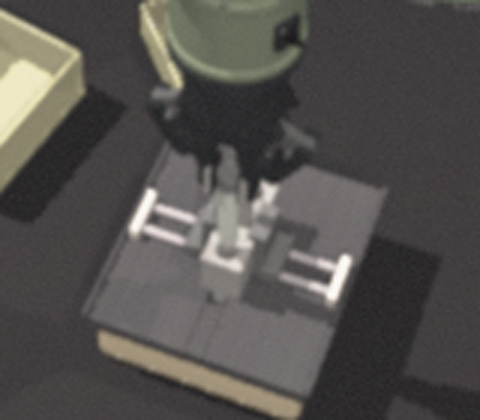

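>>> servo_tool --rows '[[[0, 0, -4, 0, 0, 0], [0, 0, -4, 0, 0, 0], [0, 3, 0, 0, 0, 0], [-1.6, 3.9, 0, 0, 0, 0], [-1.9, 3.9, 0, 0, 0, 0]]]'

```text
clock: 5.28
position: [0.5632, -0.1141, 0.3034]
tool_rot: [-3.141, 0.001, 0.085]
force: [0.5, -1.4, -0.6]
grip_width: 0.021
```

>>> servo_tool --rows '[[[-1.9, 3.9, 0, 0, 0, 0], [-1.9, 3.9, 0, 0, 0, 0], [-1.9, 4, 0, 0, 0, 0], [-1.9, 4, 0, 0, 0, 0], [-1.9, 4, 0, 0, 0, 0]]]'

```text
clock: 5.9
position: [0.4851, -0.3196, 0.3036]
tool_rot: [-3.141, 0.001, 0.085]
force: [0.6, -0.1, -0.1]
grip_width: 0.0209
```

>>> servo_tool --rows '[[[0, 0, 0, 0, 0, 5.3], [0, 0, 0, 0, 0, 5.3], [0, 0, 0, 0, 0, 0]]]'

```text
clock: 6.28
position: [0.4859, -0.3183, 0.3036]
tool_rot: [-3.141, 0.001, -0.1]
force: [-0.1, -0.1, -0.1]
grip_width: 0.0211
```

```bash
python3 - <<'E'
from workcell import bot
from h import *
f,s=wristf(bot);print(s['position'],s['tool_rot'],s['force'],s['grip_width'])
cv2.imwrite('pics/w3.png',f['image'][:,:,::-1])
import pickle;pickle.dump(f,open('w3.pkl','wb'))
E
```

```text
[ 0.48585276 -0.31830128  0.30363775] [-3.14120321e+00  1.03903892e-03 -9.95791873e-02] [-0.07102234 -0.14455012 -0.11661071] 0.021098397832944815
```

View pics/w3.png

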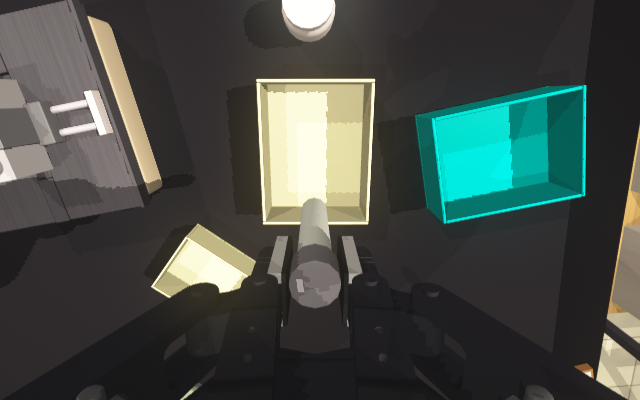

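```bash
python3 - <<'E'
from h import *
import pickle
f=pickle.load(open('w3.pkl','rb'))
P=np.array([cast(f,u,v,.065) for u,v in [(257.5,80),(375,80),(368,223),(263.5,223)]]);print(P,P.mean(0))
print([np.linalg.norm(P[i]-P[i-1]) for i in range(4)])
E
```

```text
[[ 0.58127816 -0.26505636  0.065     ]
 [ 0.56845781 -0.39230695  0.065     ]
 [ 0.40290958 -0.3755153   0.065     ]
 [ 0.41576046 -0.24776809  0.065     ]] [ 0.4921015  -0.32016167  0.065     ]
[np.float64(0.16641812571767764), np.float64(0.12789477456652013), np.float64(0.16639764483161704), np.float64(0.12839196414630738)]
```

>>> servo_tool --rows '[[[0, 0, 0, 0, -10, 0], [0, 0, 0, 0, -10, 0], [0, 0, 0, 0, -10, 0], [0, 0, 0, 0, 0, 0]]]'

```text
clock: 6.82
position: [0.4871, -0.3172, 0.3008]
tool_rot: [-3.138, 0.53, -0.094]
force: [-0.5, 0.7, -0.7]
grip_width: 0.0207
```

>>> servo_tool --rows '[[[2, 0, 3.4, 0, 0, 0], [2, 0, 3.4, 0, 0, 0], [2, 0, 3.4, 0, 0, 0], [2, 0, 3.4, 0, 0, 0], [0, 0, 0, 0, 0, 0]]]'

```text
clock: 7.45
position: [0.4861, -0.3183, 0.1453]
tool_rot: [-3.139, 0.525, -0.098]
force: [-0.1, -1.0, 0.8]
grip_width: 0.0207
```

>>> servo_tool --rows '[[[1, 0, 1.7, 0, 0, 0], [1, 0, 1.7, 0, 0, 0], [0, 0, 0, 0, 0, 0]]]'

```text
clock: 7.82
position: [0.4871, -0.3183, 0.106]
tool_rot: [-3.141, 0.525, -0.099]
force: [-0.3, -0.3, -0.1]
grip_width: 0.0209
```

```bash
python3 - <<'E'
from workcell import bot
from h import *
f,s=wristf(bot);print(s['position'],s['tool_rot'],s['force'],s['grip_width'])
cv2.imwrite('pics/w4.png',f['image'][:,:,::-1])
E
```

```text
[ 0.48710628 -0.31833408  0.10600452] [-3.14070344  0.52516252 -0.09945652] [-0.31907158 -0.28475267 -0.14910263] 0.020852120348262268
```

View pics/w4.png

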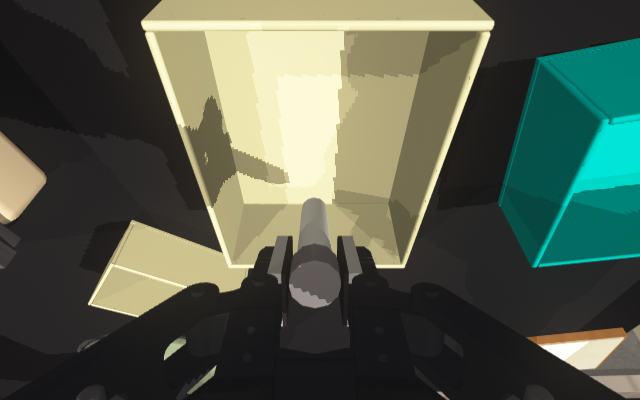

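>>> servo_tool --rows '[[[0.6, 0, 1, 0, 0, 0], [0, 0, 0, 0, 0, 0]]]'

```text
clock: 8.12
position: [0.4876, -0.3185, 0.0948]
tool_rot: [-3.141, 0.524, -0.1]
force: [0.4, 0.6, -0.4]
grip_width: 0.0207
```

>>> servo_tool --rows '[[[0, 0, 0, 0, 0, 0], [0, 0, 0, 0, 0, 0], [0, 0, 0, 0, 0, 0], [0, 0, 0, 0, 0, 0], [0, 0, 0, 0, 0, 0]]]' --grip 0.6

```text
clock: 8.75
position: [0.4878, -0.3186, 0.0954]
tool_rot: [-3.142, 0.524, -0.1]
force: [-1.3, -0.6, 0.2]
grip_width: 0.0682
```

>>> servo_tool --rows '[[[-1, 0, -2, 0, 0, 0], [-2, 0, -3.4, 0, 0, 0], [-2, 0, -3.4, 0, 0, 0], [-2, 0, -3.4, 0, 0, 0], [-2, 0, -3.4, 0, 0, 0]]]'

```text
clock: 9.38
position: [0.4878, -0.3186, 0.2786]
tool_rot: [3.141, 0.522, -0.1]
force: [0.5, 0.3, 0.3]
grip_width: 0.0687
```

```bash
python3 - <<'E'
from workcell import bot
from h import *
f,s=wristf(bot);print(s['position'],s['tool_rot'],s['force'],s['grip_width'])
cv2.imwrite('pics/w5.png',f['image'][:,:,::-1])
E
```

```text
[ 0.48783926 -0.31858614  0.27857941] [ 3.14119243  0.52218921 -0.10039088] [0.50029246 0.31869595 0.27402459] 0.06870223330791386
```

View pics/w5.png

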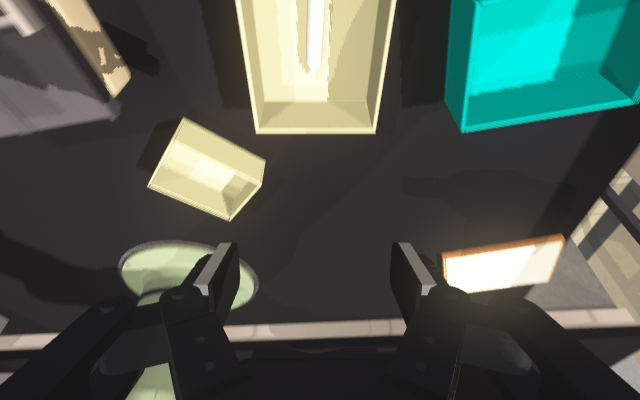

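>>> servo_tool --rows '[[[0, 0, 0, 0, 10, 0], [0, 0, 0, 0, 10, 0], [0, 0, 0, 0, 10, 0], [0, 0, 0, 0, 0, 0]]]'

```text
clock: 9.93
position: [0.4859, -0.3195, 0.2781]
tool_rot: [3.14, -0.004, -0.103]
force: [-0.1, -0.5, 0.5]
grip_width: 0.0682
```

```bash
python3 - <<'E'
from workcell import bot
from h import *
s=bot.observe();print(s['position'],s['tool_rot'],s['qpos'])
E
```

```text
[ 0.4859444  -0.31949902  0.27806554] [ 3.13957988 -0.00395754 -0.10261133] [ 0.59987799  0.40711407 -0.16593763  1.66077635  0.07503966  1.07547231
 -1.26155695]
```

>>> servo_tool --rows '[[[0.5, -4.6, -0.5, 0, 0, 0], [0.5, -4.6, -0.5, 0, 0, 0], [0.5, -4.6, -0.5, 0, 0, 0], [0.6, -4.6, -0.5, 0, 0, 0], [0.6, -4.6, 0, 0, 0, 0]]]'

```text
clock: 10.55
position: [0.5384, -0.0908, 0.2968]
tool_rot: [3.141, 0.0, -0.1]
force: [0.7, -0.4, 0.2]
grip_width: 0.068
```

>>> servo_tool --rows '[[[0.6, -4.6, 0, 0, 0, 0], [0.5, -4.6, 0, 0, 0, 0], [0, 0, 0, 0, 0, -10], [0, 0, 0, 0, 0, -10], [0, 0, 0, 0, 0, -10]]]'

```text
clock: 11.18
position: [0.5582, -0.0016, 0.2963]
tool_rot: [3.141, 0.001, 0.43]
force: [0.5, 0.8, -0.6]
grip_width: 0.0683
```

>>> servo_tool --rows '[[[0, 0, 0, 0, 0, -10], [0, 0, 0, 0, 0, -10], [0, 0, 0, 0, 0, -10], [0, 0, 0, 0, 0, -10], [0, 0, 0, 0, 0, -10]]]'

```text
clock: 11.8
position: [0.5582, -0.0019, 0.2963]
tool_rot: [-3.141, 0.001, 1.302]
force: [0.2, 1.0, -0.2]
grip_width: 0.0682
```

>>> servo_tool --rows '[[[0, 0, 0, 0, 0, -10], [0, 0, 0, 0, 0, -10], [0, 0, 0, 0, 0, 0], [0, 0, 0, 0, 0, 0]]]'

```text
clock: 12.3
position: [0.558, -0.002, 0.2958]
tool_rot: [-3.141, 0.0, 1.641]
force: [0.5, 0.5, 0.6]
grip_width: 0.0682
```

```bash
python3 - <<'E'
from workcell import bot
from h import *
import pickle
f,s=wristf(bot);print(s['position'],s['tool_rot'],s['qpos'])
T=bot.grab_frame('top');S=bot.grab_frame('scene')
cv2.imwrite('pics/w6.png',f['image'][:,:,::-1]);cv2.imwrite('pics/t6.png',cv2.resize(T['image'][120:260,150:450],None,fx=2.6,fy=2.6)[:,:,::-1])
pickle.dump(f,open('w6.pkl','wb'))
E
```

```text
[ 0.5580198  -0.00204605  0.29578311] [-3.14115801e+00  1.93039940e-04  1.64106779e+00] [ 0.36847786  0.4093181  -0.64275155  1.67561216  0.26507317  1.14574216
 -0.27476986]
```

View pics/w6.png

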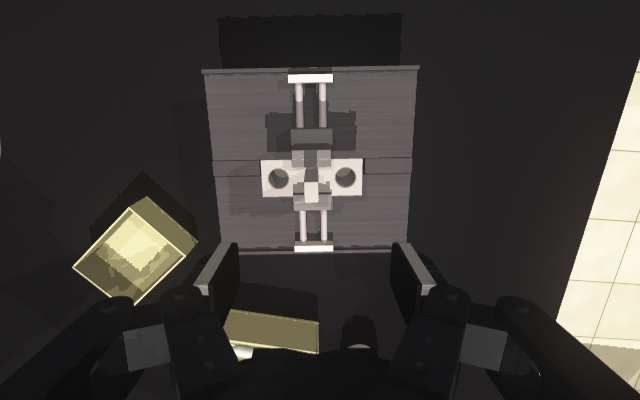

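View pics/t6.png

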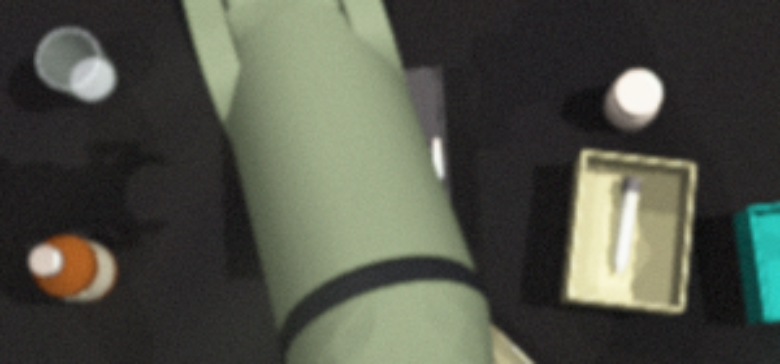

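```bash
python3 - <<'E'
from h import *
import pickle
f=pickle.load(open('w6.pkl','rb'))
a=cv2.resize(f['image'][120:225,245:380],None,fx=5.5,fy=5.5,interpolation=2)
cv2.imwrite('pics/w6z.png',a[:,:,::-1])
E
```

```text
(no output)
```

View pics/w6z.png

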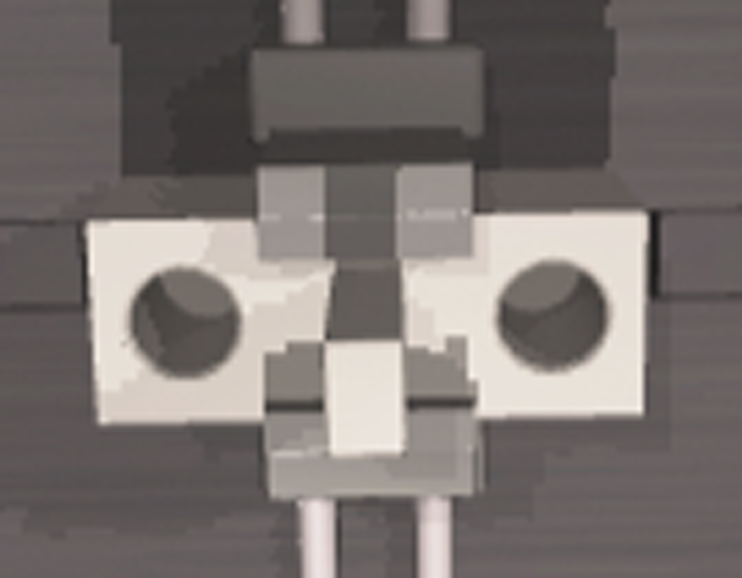

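```bash
cat >> h.py <<'E'
def zc(f,u,v,z,o=(245,120),k=5.5): return cast(f,o[0]+(u+.5)/k-.5,o[1]+(v+.5)/k-.5,z)
def pz(f,X,o=(245,120),k=5.5):
    p=proj(f,X);return [round(float((p[0]-o[0]+.5)*k-.5)),round(float((p[1]-o[1]+.5)*k-.5))]
E
python3 - <<'E'
from h import *
import pickle
f=pickle.load(open('w6.pkl','rb'))
H=np.array([zc(f,u,v,.18) for u,v in [(325,342),(403,342),(405,455),(330,455)]]);print('handle',H.mean(0),[np.linalg.norm(H[i]-H[i-1]) for i in range(4)])
B=np.array([zc(f,u,v,.13) for u,v in [(88,222),(648,212),(643,414),(98,423)]]);print('blocktop',B,B.mean(0),[np.linalg.norm(B[i]-B[i-1]) for i in range(4)])
e=B[1]-B[0]+B[2]-B[3];yaw=np.arctan2(e[1],e[0]);print('yaw',yaw)
print('holes',zc(f,185,322,.13),zc(f,552,315,.13))
c=(zc(f,185,322,.13)+zc(f,552,315,.13))/2;print(c)
yh=np.array([-np.sin(yaw),np.cos(yaw)])
print('L lip',(zc(f,365,262,.141)-c)[:2]@yh, 'outer',(zc(f,365,165,.141)-c)[:2]@yh)
for z,v in [(.134,342),(.141,342),(.141,405),(.134,405),(.141,455),(.141,495)]: print('R',v,z,(zc(f,370,v,z)-c)[:2]@yh)
E
```

```text
handle [ 0.55646227 -0.00506324  0.18      ] [np.float64(0.017339411324253637), np.float64(0.01139689192262985), np.float64(0.017333167565420235), np.float64(0.011157649866108572)]
blocktop [[ 0.50744371  0.00874747  0.13      ]
 [ 0.60282944  0.01711057  0.13      ]
 [ 0.60589693 -0.01874345  0.13      ]
 [ 0.51007146 -0.02706268  0.13      ]] [ 0.55656038 -0.00498702  0.13      ] [np.float64(0.03590643897949364), np.float64(0.09575165157836289), np.float64(0.03598500503611197), np.float64(0.09618591147650228)]
yaw 0.08702521307981444
holes [ 0.52468222 -0.00767665  0.13      ] [ 0.58818554 -0.0020116   0.13      ]
[ 0.55643388 -0.00484412  0.13      ]
L lip 0.012273632569123814 outer 0.028419797518802196
R 342 0.134 -0.003199750137793712
R 342 0.141 -0.0014298022018806944
R 405 0.141 -0.01245559380017761
R 405 0.134 -0.014484554825960156
R 455 0.141 -0.021365197761987167
R 495 0.141 -0.02859668297927722
```

>>> servo_tool --rows '[[[-0.3, -0.17, 0, 0, 0, -1], [0, 0, 4, 0, 0, 0], [0, 0, 4, 0, 0, 0], [0, 0, 4, 0, 0, 0], [0, 0, 1.5, 0, 0, 0]]]'

```text
clock: 13.08
position: [0.5555, -0.0054, 0.1588]
tool_rot: [-3.139, -0.0, 1.663]
force: [0.1, 0.4, 0.5]
grip_width: 0.0683
```

>>> servo_tool --rows '[[[0, 0, 0.6, 0, 0, 0], [0, 0, 0.6, 0, 0, 0], [0, 0, 0, 0, 0, 0], [0, 0, 0, 0, 0, 0]]]'

```text
clock: 13.58
position: [0.5567, -0.0052, 0.1492]
tool_rot: [3.141, 0.0, 1.663]
force: [-0.4, -0.1, 0.5]
grip_width: 0.0684
```

```bash
python3 - <<'E'
from workcell import bot
from h import *
f,s=wristf(bot);print(s['position'],s['tool_rot'],s['force'],s['moment'])
cv2.imwrite('pics/w7.png',f['image'][:,:,::-1])
E
```

```text
[ 0.55672705 -0.00518408  0.14916203] [3.1406886e+00 1.7021936e-04 1.6626066e+00] [-0.43970665 -0.07432533  0.53837165] [0.00085267 0.00525619 0.00924202]
```

View pics/w7.png

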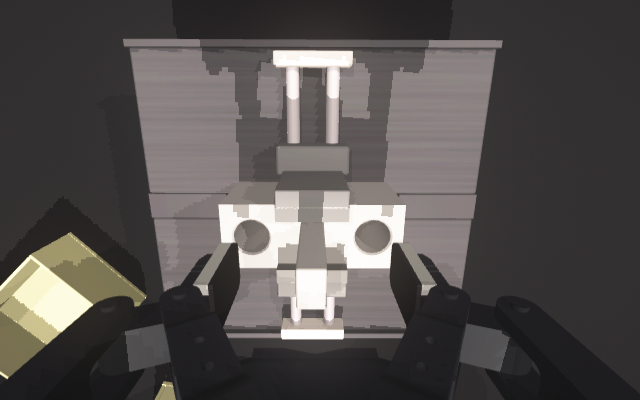

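>>> servo_tool --rows '[[[0, 0, 0.1, 0, 0, 0.3], [0, 0, 0, 0, 0, 0], [0, 0, 0, 0, 0, 0], [0, 0, 0, 0, 0, 0], [0, 0, 0, 0, 0, 0]]]' --grip -1 --squeeze 60

```text
clock: 14.25
position: [0.5562, -0.0052, 0.1474]
tool_rot: [-3.141, -0.0, 1.657]
force: [-1.4, 0.2, -0.5]
grip_width: 0.0111
```

>>> servo_tool --rows '[[[0, 0, 0, 0, 0, 0], [0, 0, 0, 0, 0, 0], [0, 0, 0, 0, 0, 0], [0, 0, 0, 0, 0, 0]]]'

```text
clock: 14.75
position: [0.5564, -0.0052, 0.1474]
tool_rot: [-3.142, -0.0, 1.657]
force: [-0.5, 1.1, -3.8]
grip_width: 0.0114
```

```bash
python3 - <<'E'
from workcell import bot
from h import *
f,s=wristf(bot);print(s['position'],s['tool_rot'],s['force'],s['moment'])
cv2.imwrite('pics/w8.png',f['image'][:,:,::-1])
import pickle;pickle.dump(f,open('w8.pkl','wb'))
E
```

```text
[ 0.55642826 -0.00519153  0.14744823] [-3.14158696e+00 -4.85870043e-05  1.65743468e+00] [-0.54665319  1.10298368 -3.76686309] [-0.04962984  0.03820774  0.01976991]
```

View pics/w8.png

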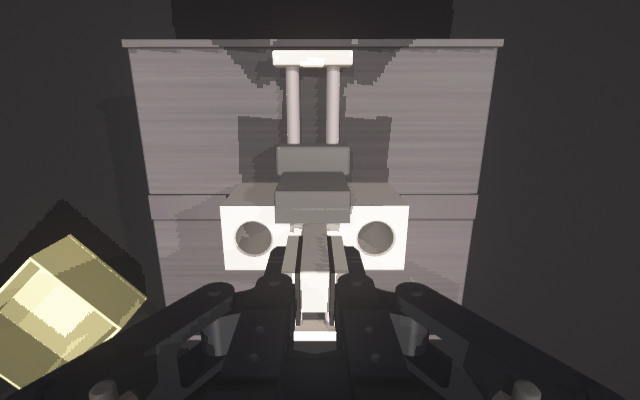

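>>> servo_tool --rows '[[[-0.14, 0, -0.01, 0, 1, 0], [-0.14, 0, -0.01, 0, 1, 0], [-0.14, 0, -0.01, 0, 1, 0], [-0.14, 0, -0.01, 0, 1, 0], [0, 0, 0, 0, 0, 0]]]'

```text
clock: 15.42
position: [0.557, -0.0098, 0.148]
tool_rot: [3.141, -0.073, 1.657]
force: [-1.7, 7.7, -0.8]
grip_width: 0.0112
```

>>> servo_tool --rows '[[[0.14, 0, 0.01, 0, -1, 0], [0.14, 0, 0.01, 0, -1, 0], [0.14, 0, 0.01, 0, -1, 0], [0.14, 0, 0.01, 0, -1, 0], [0, 0, 0, 0, 0, 0]]]'

```text
clock: 16.05
position: [0.5564, -0.0046, 0.1477]
tool_rot: [3.142, 0.0, 1.658]
force: [0.4, 0.2, -4.8]
grip_width: 0.011
```

>>> servo_tool --rows '[[[0.14, 0, -0.01, 0, -1, 0], [0.14, 0, -0.01, 0, -1, 0], [0.14, 0, -0.01, 0, -1, 0], [0.14, 0, -0.01, 0, -1, 0], [0, 0, 0, 0, 0, 0]]]'

```text
clock: 16.68
position: [0.556, -0.0009, 0.1482]
tool_rot: [3.142, 0.073, 1.657]
force: [-0.1, -8.1, 0.4]
grip_width: 0.0109
```

```bash
python3 - <<'E'
from workcell import bot
from h import *
f,s=wristf(bot);print(s['position'],s['tool_rot'],s['force'],s['moment'])
cv2.imwrite('pics/w9.png',f['image'][:,:,::-1])
import pickle;pickle.dump(f,open('w9.pkl','wb'))
S=bot.grab_frame('scene');a=cv2.resize(S['image'][150:290,255:415],None,fx=3.5,fy=3.5,interpolation=2)
cv2.imwrite('pics/s9.png',a[:,:,::-1])
E
```

```text
[ 0.55603639 -0.00091911  0.14818643] [3.14154346 0.07307529 1.65690456] [-0.09263878 -8.08627871  0.38352236] [-1.96895209  0.02495314  0.04521529]
```

View pics/w9.png

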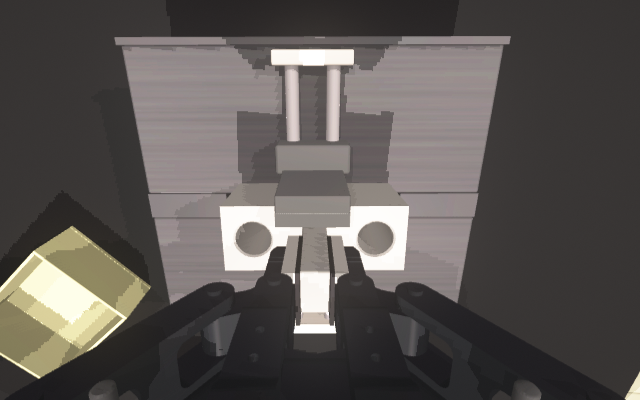

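View pics/s9.png

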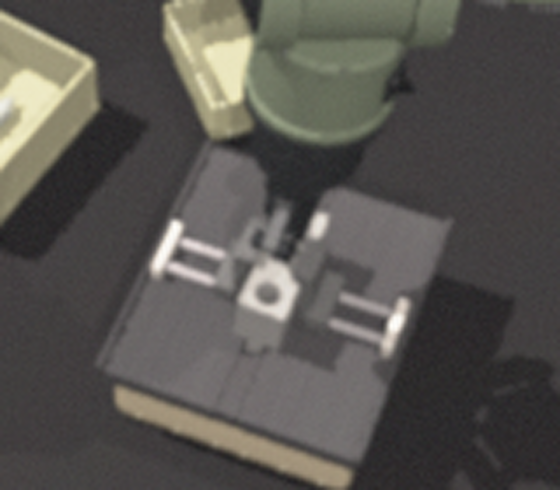

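```bash
cat >> h.py <<'E'
C=np.array([.5564,-.0049]);YAW=.087;YH=np.array([-np.sin(YAW),np.cos(YAW)])
def vprof(f,u,v0,v1):
    g=cv2.cvtColor(f['image'],cv2.COLOR_RGB2GRAY).astype(float)
    return g[v0:v1,u-5:u+6].mean(1).round(0).astype(int)
def yat(f,u,v,z): return (cast(f,u,v,z)[:2]-C)@YH*1000
E
python3 - <<'E'
from h import *
import pickle
for n in ['w8','w9']:
    f=pickle.load(open(n+'.pkl','rb'))
    for u in (284,340):
        print(n,u,160,list(vprof(f,u,160,240)))
    print([(v,round(yat(f,284,v,.141),1)) for v in (172,190,210,222,224)])
    a=cv2.resize(f['image'][130:250,250:380],None,fx=5,fy=5,interpolation=2);cv2.imwrite(f'pics/{n}z.png',a[:,:,::-1])
E
```

```text
w8 284 160 [np.int64(129), np.int64(129), np.int64(129), np.int64(129), np.int64(128), np.int64(128), np.int64(127), np.int64(127), np.int64(127), np.int64(127), np.int64(127), np.int64(116), np.int64(100), np.int64(95), np.int64(90), np.int64(86), np.int64(82), np.int64(81), np.int64(82), np.int64(82), np.int64(83), np.int64(83), np.int64(84), np.int64(85), np.int64(85), np.int64(85), np.int64(86), np.int64(86), np.int64(86), np.int64(85), np.int64(83), np.int64(114), np.int64(127), np.int64(131), np.int64(132), np.int64(131), np.int64(132), np.int64(131), np.int64(130), np.int64(130), np.int64(130), np.int64(130), np.int64(130), np.int64(130), np.int64(130), np.int64(129), np.int64(129), np.int64(129), np.int64(131), np.int64(130), np.int64(131), np.int64(131), np.int64(131), np.int64(131), np.int64(131), np.int64(131), np.int64(131), np.int64(132), np.int64(132), np.int64(131), np.int64(131), np.int64(132), np.int64(132), np.int64(190), np.int64(242), np.int64(247), np.int64(251), np.int64(252), np.int64(252), np.int64(252), np.int64(250), np.int64(250), np.int64(250), np.int64(25
[... 3217 characters left out ...]
43), np.int64(142), np.int64(142), np.int64(142), np.int64(141), np.int64(140), np.int64(141), np.int64(140), np.int64(141), np.int64(141), np.int64(141), np.int64(141), np.int64(164), np.int64(147), np.int64(141), np.int64(141), np.int64(141), np.int64(141), np.int64(141), np.int64(141), np.int64(142), np.int64(141), np.int64(142), np.int64(142), np.int64(142), np.int64(142), np.int64(236), np.int64(252), np.int64(253), np.int64(253), np.int64(253), np.int64(253), np.int64(253), np.int64(251), np.int64(235), np.int64(196), np.int64(186), np.int64(185), np.int64(184)]
[(172, np.float64(42.1)), (190, np.float64(33.4)), (210, np.float64(23.3)), (222, np.float64(17.0)), (224, np.float64(16.0))]
```

View pics/w9z.png

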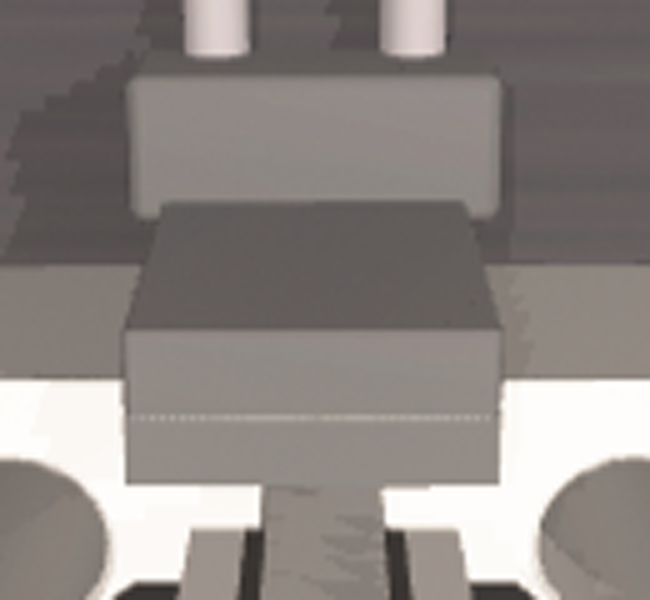

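>>> servo_tool --rows '[[[0.19, 0, -0.01, 0, -1, 0], [0.19, 0, -0.01, 0, -1, 0], [0.19, 0, -0.01, 0, -1, 0], [0.19, 0, -0.01, 0, -1, 0], [0, 0, 0, 0, 0, 0]]]'

```text
clock: 17.4
position: [0.5554, 0.0066, 0.1479]
tool_rot: [3.141, 0.143, 1.657]
force: [0.4, -8.8, -0.0]
grip_width: 0.0109
```

```bash
cat >> h.py <<'E'
def jl(f):
    # left jaw: outer edge, seam, inner edge rows near the jaw columns -> world y in shaker frame at z=.141
    r={}
    for u in (284,340):
        g=cv2.cvtColor(f['image'],cv2.COLOR_RGB2GRAY).astype(float)[:,u-5:u+6].mean(1)
        d=np.diff(g); 
        vi=180+np.argmax(d[180:245]>30)
        vo=175+np.argmax(d[175:215]>15)
        r[u]=(vo+.6,vi+.3,round(yat(f,u,vo+.6,.141)-28.2,1),round(yat(f,u,vi+.3,.141)-12.2,1))
    return r
E
python3 - <<'E'
from workcell import bot
from h import *
import pickle
for n in ['w8','w9']: print(jl(pickle.load(open(n+'.pkl','rb'))))
f,s=wristf(bot);print(s['position'],s['tool_rot'],s['force'],s['moment'])
pickle.dump(f,open('w10.pkl','wb'));print(jl(f))
b=(s['position'][:2]-C)@YH*1000;print('tcp y',b,'origin y',b-81.4*np.sin(s['tool_rot'][1]),'top y',b-17.4*np.sin(s['tool_rot'][1]))
a=cv2.resize(f['image'][130:250,250:380],None,fx=5,fy=5,interpolation=2);cv2.imwrite('pics/w10z.png',a[:,:,::-1])
E
```

```text
{284: (np.float64(190.6), np.float64(190.3), np.float64(0.7), np.float64(16.8)), 340: (np.float64(190.6), np.float64(190.3), np.float64(0.6), np.float64(16.8))}
{284: (np.float64(195.6), np.float64(195.3), np.float64(2.4), np.float64(18.5)), 340: (np.float64(195.6), np.float64(195.3), np.float64(2.3), np.float64(18.5))}
[0.55544353 0.00660315 0.14789918] [3.14144415 0.14296774 1.65677389] [ 0.37698262 -8.83795359 -0.03344723] [-2.00018065 -0.14750824 -0.01830606]
{284: (np.float64(198.6), np.float64(229.3), np.float64(8.8), np.float64(8.4)), 340: (np.float64(198.6), np.float64(229.3), np.float64(8.7), np.float64(8.4))}
tcp y 11.5427489949396 origin y -0.05522070229739917 top y 9.063576111255033
```

View pics/w10z.png

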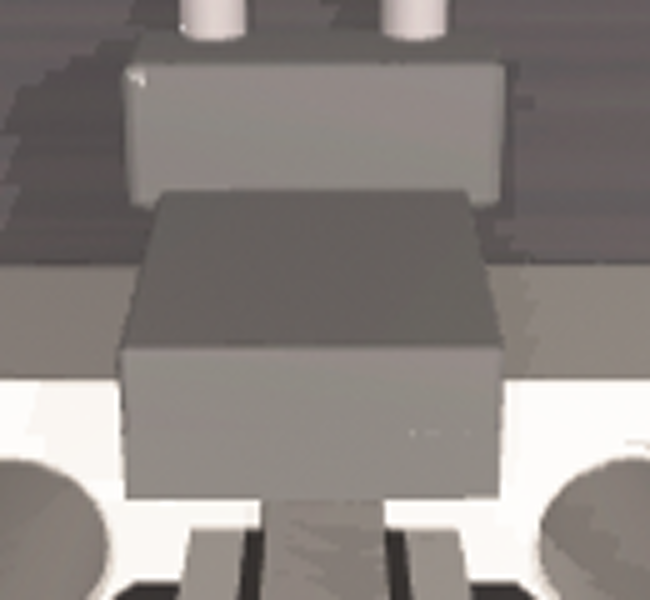

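>>> servo_tool --rows '[[[-0.19, 0, 0.01, 0, 1, 0], [-0.19, 0, 0.01, 0, 1, 0], [-0.19, 0, 0.01, 0, 1, 0], [-0.19, 0, 0.01, 0, 1, 0], [-0.14, 0, 0.01, 0, 1, 0]]]'

```text
clock: 18.08
position: [0.556, -0.0011, 0.148]
tool_rot: [3.142, 0.051, 1.657]
force: [0.4, 1.1, -4.0]
grip_width: 0.0113
```

>>> servo_tool --rows '[[[-0.14, 0, 0.01, 0, 1, 0], [-0.14, 0, 0.01, 0, 1, 0], [-0.14, 0, 0.01, 0, 1, 0], [0, 0, 0, 0, 0, 0], [0, 0, 0, 0, 0, 0]]]'

```text
clock: 18.7
position: [0.5564, -0.0051, 0.1478]
tool_rot: [-3.142, 0.0, 1.658]
force: [0.6, -0.1, -5.0]
grip_width: 0.011
```

>>> servo_tool --rows '[[[-0.14, 0, -0.01, 0, 1, 0], [-0.14, 0, -0.01, 0, 1, 0], [-0.14, 0, -0.01, 0, 1, 0], [-0.14, 0, -0.01, 0, 1, 0], [0, 0, 0, 0, 0, 0]]]'

```text
clock: 19.32
position: [0.5569, -0.0099, 0.1483]
tool_rot: [3.141, -0.072, 1.657]
force: [-0.5, 5.8, -1.1]
grip_width: 0.0115
```

>>> servo_tool --rows '[[[-0.19, 0, -0.01, 0, 1, 0], [-0.19, 0, -0.01, 0, 1, 0], [-0.19, 0, -0.01, 0, 1, 0], [-0.19, 0, -0.01, 0, 1, 0], [0, 0, 0, 0, 0, 0]]]'

```text
clock: 19.95
position: [0.5578, -0.0171, 0.1482]
tool_rot: [3.141, -0.143, 1.658]
force: [-1.3, 8.2, 0.8]
grip_width: 0.011
```

```bash
python3 - <<'E'
from workcell import bot
from h import *
import pickle
f,s=wristf(bot);print(s['position'],s['tool_rot'],s['force'],s['moment'])
pickle.dump(f,open('w11.pkl','wb'));print(jl(f))
b=(s['position'][:2]-C)@YH*1000;print('tcp y',b,'origin y',b-81.4*np.sin(s['tool_rot'][1]),'top y',b-17.4*np.sin(s['tool_rot'][1]))
cv2.imwrite('pics/w11.png',f['image'][:,:,::-1])
S=bot.grab_frame('scene');a=cv2.resize(S['image'][180:290,285:405],None,fx=5,fy=5,interpolation=2)
cv2.imwrite('pics/s11.png',a[:,:,::-1]);pickle.dump(S,open('s11.pkl','wb'))
E
```

```text
[ 0.55778155 -0.0170606   0.148154  ] [ 3.14079876 -0.14269367  1.65782611] [-1.28379432  8.23333945  0.82927585] [1.92676714 0.16647111 0.02865922]
{284: (np.float64(205.6), np.float64(205.3), np.float64(-18.6), np.float64(-2.4)), 340: (np.float64(205.6), np.float64(205.3), np.float64(-18.6), np.float64(-2.4))}
tcp y -12.234652296267248 origin y -0.6587649119648873 top y -9.760199710433573
```

View pics/w11.png

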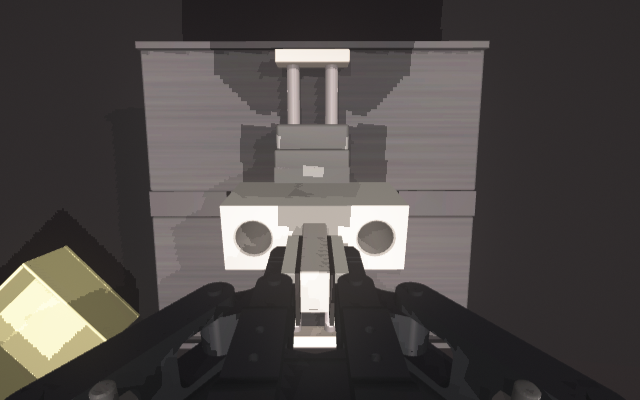

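View pics/s11.png

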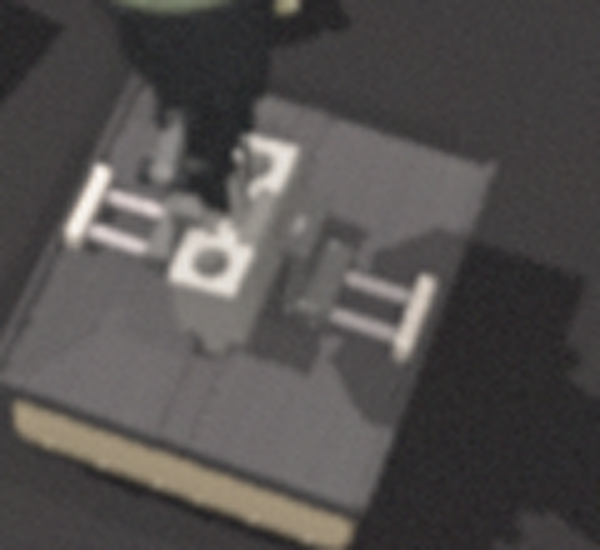

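>>> servo_tool --rows '[[[0.19, 0, 0.01, 0, -1, 0], [0.19, 0, 0.01, 0, -1, 0], [0.19, 0, 0.01, 0, -1, 0], [0.19, 0, 0.01, 0, -1, 0], [0.14, 0, 0.01, 0, -1, 0]]]'

```text
clock: 20.68
position: [0.5567, -0.0092, 0.1483]
tool_rot: [-3.142, -0.051, 1.658]
force: [-0.1, 0.6, -4.7]
grip_width: 0.0114
```

>>> servo_tool --rows '[[[0.14, 0, 0.01, 0, -1, 0], [0.14, 0, 0.01, 0, -1, 0], [0.14, 0, 0.01, 0, -1, 0], [0, 0, 0, 0, 0, 0], [0, 0, 0, 0, 0, 0]]]'

```text
clock: 21.3
position: [0.5564, -0.0053, 0.1481]
tool_rot: [-3.142, -0.0, 1.657]
force: [-0.1, -0.3, -5.2]
grip_width: 0.0111
```

```bash
python3 - <<'E'
from workcell import bot
from h import *
import pickle
f,s=wristf(bot);print(s['position'],s['tool_rot'],s['force'],s['moment'],s['clock'])
pickle.dump(f,open('w12.pkl','wb'))
b=(s['position'][:2]-C)@YH*1000;print('tcp y',b)
a=cv2.resize(f['image'][110:290,220:410],None,fx=3.3,fy=3.3,interpolation=2);cv2.imwrite('pics/w12z.png',a[:,:,::-1])
S=bot.grab_frame('scene');a=cv2.resize(S['image'][180:290,285:405],None,fx=5,fy=5,interpolation=2)
cv2.imwrite('pics/s12.png',a[:,:,::-1]);pickle.dump(S,open('s12.pkl','wb'))
# expected left-lip (at jaw 8mm), right outer top edge, in the zoomed scene
for d in (0,8):
  for sg in (1,-1):
    X=np.r_[C+sg*YH*(.0282+d/1000),.141]; 
    xh=np.array([YH[1],-YH[0]])
    for e in(-.018,.018):
      p=proj(S,X+np.r_[xh*e,0]);print(d,sg,e,(p-[285,180])*5+2)
E
```

```text
[ 0.55641768 -0.00527639  0.14805731] [-3.14154589e+00 -4.78118071e-05  1.65739181e+00] [-0.05602753 -0.30547096 -5.15590473] [-0.02484076 -0.03124492 -0.01353789] 21.3
tcp y -0.37650614366342205
0 1 -0.018 [315.18650632 196.65301214]
0 1 0.018 [291.03644013 252.59990063]
0 -1 -0.018 [212.50762734 162.23660036]
0 -1 0.018 [186.97125505 217.08470759]
8 1 -0.018 [329.9148102  201.58971749]
8 1 0.018 [305.96625644 257.69512347]
8 -1 -0.018 [198.10512297 157.40909809]
8 -1 0.018 [172.37689054 212.10396718]
```

View pics/w12z.png

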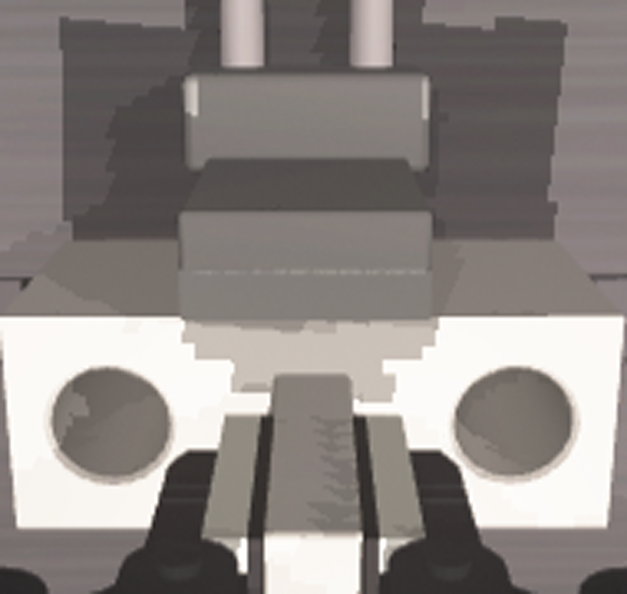

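View pics/s12.png

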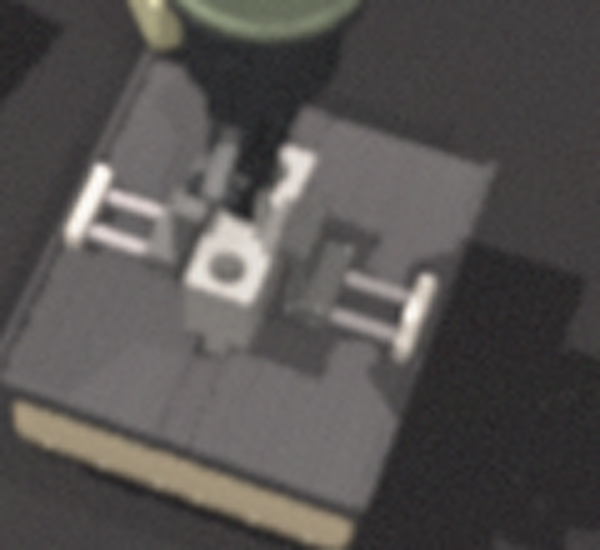

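```bash
python3 - <<'E'
from h import *
import pickle
f=pickle.load(open('w12.pkl','rb'))
print(yat(f,313,110+318/3.3,.141)-12.2, yat(f,313,110+212/3.3,.141)-28.2)
E
```

```text
8.603007674570396 8.275620532682328
```

>>> servo_tool --rows '[[[0, 0, -0.15, 0, 0, 0], [0, 0, -0.15, 0, 0, 0], [0, 0, -0.1, 0, 0, 0], [0, 0, 0, 0, 0, 0]]]'

```text
clock: 21.9
position: [0.5565, -0.0052, 0.1522]
tool_rot: [3.141, -0.0, 1.657]
force: [-0.7, 0.4, -4.0]
grip_width: 0.0109
```

>>> servo_tool --rows '[[[0, 0, -0.2, 0, 0, 0], [0, 0, -0.2, 0, 0, 0], [0, 0, -0.2, 0, 0, 0], [0, 0, 0, 0, 0, 0]]]'

```text
clock: 22.4
position: [0.5565, -0.0052, 0.1583]
tool_rot: [3.141, 0.0, 1.657]
force: [-0.4, 0.2, -3.9]
grip_width: 0.0111
```

```bash
python3 - <<'E'
from workcell import bot
from h import *
f,s=wristf(bot);print(s['position'],s['tool_rot'],s['force'],s['moment'],s['clock'])
a=cv2.resize(f['image'][110:290,220:410],None,fx=3.3,fy=3.3,interpolation=2);cv2.imwrite('pics/w13z.png',a[:,:,::-1])
E
```

```text
[ 0.55647701 -0.00517559  0.1582505 ] [3.14133233e+00 1.66636071e-05 1.65742156e+00] [-0.35050403  0.21092464 -3.86806234] [ 0.01161412 -0.02255835 -0.01698835] 22.4
```

View pics/w13z.png

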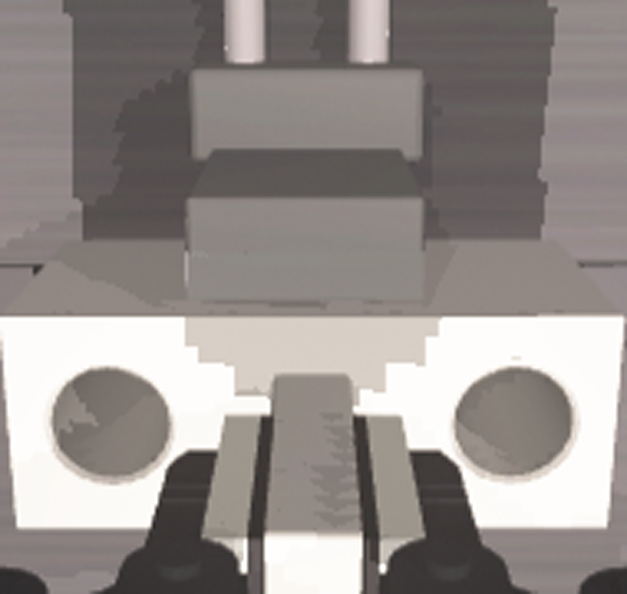

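>>> servo_tool --rows '[[[0, 0, -0.6, 0, 0, 0], [0, 0, -0.8, 0, 0, 0], [0, 0, -1, 0, 0, 0], [0, 0, -0.6, 0, 0, 0], [0, 0, 0, 0, 0, 0]]]'

```text
clock: 23.08
position: [0.5566, -0.0052, 0.1887]
tool_rot: [3.141, 0.0, 1.657]
force: [-0.5, -0.3, -5.1]
grip_width: 0.0107
```

>>> servo_tool --rows '[[[0, 0, -0.8, 0, 0, 0], [0, 0, -1.4, 0, 0, 0], [0, 0, -1.4, 0, 0, 0], [0, 0, -1.4, 0, 0, 0], [0, 0, -0.4, 0, 0, 0]]]'

```text
clock: 23.7
position: [0.5568, -0.0052, 0.2433]
tool_rot: [3.14, 0.0, 1.657]
force: [-0.4, 0.4, -4.5]
grip_width: 0.0116
```

>>> servo_tool --rows '[[[0, 0, 0, 0, 0, 0], [0, 0, 0, 0, 0, 0], [0, 0, 0, 0, 0, 0], [0, 0, 0, 0, 0, 0]]]'

```text
clock: 24.2
position: [0.5563, -0.0051, 0.2418]
tool_rot: [-3.141, -0.0, 1.658]
force: [0.5, -0.1, -3.6]
grip_width: 0.0111
```

```bash
python3 - <<'E'
from workcell import bot
from h import *
import pickle
f,s=wristf(bot);print(s['position'],s['tool_rot'],s['force'],s['moment'],s['clock'],s['grip_width'])
pickle.dump(f,open('w14.pkl','wb'));cv2.imwrite('pics/w14.png',f['image'][:,:,::-1])
S=bot.grab_frame('scene');a=cv2.resize(S['image'][120:290,205:415],None,fx=3.5,fy=3.5,interpolation=2)
cv2.imwrite('pics/s14.png',a[:,:,::-1]);pickle.dump(S,open('s14.pkl','wb'))
E
```

```text
[ 0.55629921 -0.00513886  0.24181619] [-3.14114360e+00 -1.52924022e-04  1.65750462e+00] [ 0.53454243 -0.11782048 -3.62001834] [ 0.03148429 -0.00651822  0.01278787] 24.2 0.011063760047957076
```

View pics/w14.png

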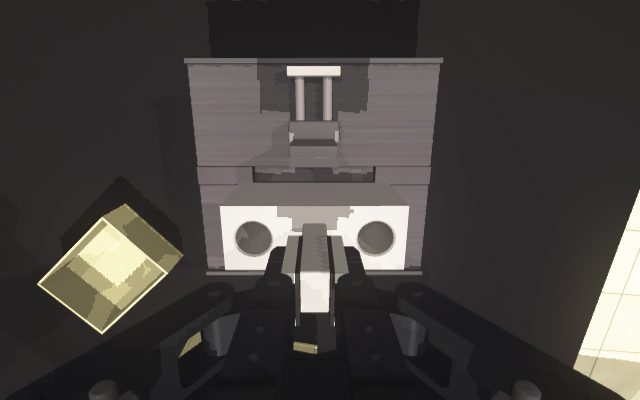

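View pics/s14.png

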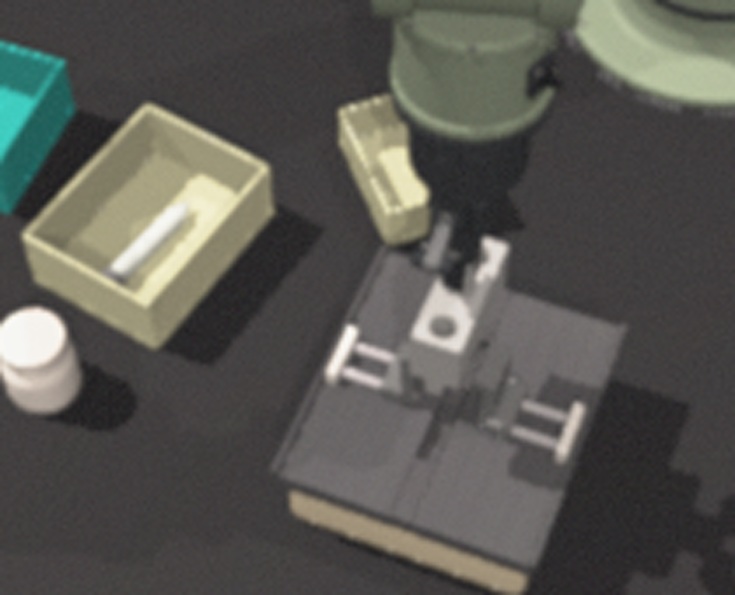

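```bash
python3 - <<'E'
from workcell import bot
print(bot.observe()['position'],bot.job_done())
E
```

```text
the job is handed in; nothing more can be done
[ 0.55637159 -0.00516761  0.24195565] None
```

The job is handed in at about 24 s of the 72 s allowed, with the arm still holding the block upright over the shaker.

- **Tube:** I gripped it by its cap, lifted it over the handle bar and let it go, tilted, low inside the larger cream tub. The top and scene views show it lying flat in there.
- **Rocking:** I pinched the handle bar across x and rocked the block about its foot, first 0.07 rad each way, then 0.143 rad each way. Side force stayed below 9 N. The first small rock to the left moved its jaw only about 2 mm, less than expected, so I added some sideways travel to the larger rocks.
- **Jaws:** The left jaw read about 8 mm out in the wrist view. I could not measure the right jaw directly because the fingers hid it. I judged it to be at about 8 mm from the mirrored stroke and one scene view.
- **Lift:** The block came straight up past the lips. The vertical force stayed at its weight, about 4 to 5 N, with no sign of catching.
- **Final state:** Roll and pitch are within 0.001 rad of upright. The underside is at about 0.160 m, roughly 19 mm above the jaw tops. The block sits at the same pixels in the wrist view as when I first gripped it, so it has not slipped.
- **Bystanders:** The arm's path kept clear of the bottle, beaker and jar. The jar is undisturbed in the last scene view. I last saw the bottle and beaker undisturbed in the top view just before gripping the block.

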